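# Knock the flushing valve open with the mallet

## Robot

A 6-joint arm with a two-finger parallel gripper is mounted at the origin on a cart in front of the work surface, level with it; the furniture and walls round the work are solid. World frame = base frame: x ahead of the robot, y to its left, z up, the work surface at z = 0. Lengths are in m, angles in degrees, forces in N, time in s.
With the tool pointing down it reaches from about 0.3 to 0.75 m from the base axis. Payload 8.5 kg.
Tool frame: the origin (TCP) lies midway between the tips of the shut fingers; the grasp point (between the pads) lies 19 mm behind it (env.hold_point_z is the distance from the TCP to the grasp point, in m); z points along the fingers, y is the line along which they close (so a half turn about z gives the same grasp; the last joint's range is limited). The gripper opens to 85 mm and grips with 20 to 120 N. Pads are 22 mm wide; open, the fingers measure 114 mm over their backs; the gripper's body (76 mm by 85 mm) begins 54 mm behind the grasp point. The pads swing forward as they close: fully open they stand 13 mm farther back than shut.
Start: joints at [61.175, 21.807, 74.336, -0, 83.858, -12.336], TCP at [0.156, 0.527, 0.192] pointing down, gripper open.
Joint ranges: [-178.18, 178.18], [-50.72, 133.34], [12.68, 142.11], [-81.47, 261.47], [9.98, 163.14], [-165.26, 165.26]. Speed limits (degrees/s): [136.94, 136.94, 180, 180, 180, 180].

## Interface

Orientations are given as a 3x3 rotation matrix whose columns are the frame's x, y, z axes.
In Python, from rig import observe, get_image, camera_info, env gives the robot as it stands.
- The arm moves only by the tool drive_tool, never from a script. Its arguments are lists of equal length, an entry for each row: "offset": the shift along the tool's x, y, z in units of 40 mm (1.0 is 40 mm), a list of three; "turn": the turn, a rotation vector about the tool's x, y, z in units of 6 degrees (1.0 is 6 degrees), a list of three; "hand": the opening, from 0 (shut) to 1 (fully open). A call has exactly 10 rows; each row shifts and turns the commanded pose from where the row before left it, along the tool's axes as they then stand; what a row does not reach is not made up. A row lasts 1/8 s, in which the tool goes at most 62.5 mm and 10.7 degrees, less where a joint would pass 70% of its speed; a pose out of reach is approached as far as the arm can. A call is refused whole if a number of a shift passes 1 or a number of a turn 1, either way. A call with a gripper value outside its range is refused whole. The fingers move at their own pace and stop on an object; "newtons" is the grip in N (left out, the last holds). Time passes only in rows, so rows that do not move let the fingers close, or fill a call up. It gives the time, the measured TCP pose, the force, the opening and the grip force at its end, in the units of the state.
- observe(): the state, without advancing time (a new reading comes with each control period).
- get_image(name): name is "scene" or "top"; returns the picture (400x640x3 uint8, blue, green, red); there is no depth.
- camera_info(name): a dict with "fx", "fy", "cx", "cy" (pixels), "world_to_cam" (4x4, takes a point from world to camera coordinates). Camera axes: x right, y down, z forward; pixel columns grow to the right and rows downward; lengths in m; the calibration is good to about 2 mm. A picture is of the moment at which its call begins. camera_info takes no time and is no camera call.
- env.close_job(): hands the job in; it is judged then, once.
The state is a dict: "time_s": time; "q": joint angles; "qvel": joint speeds; "joint_efforts": joint torques, N m; "position": TCP position; "tool_rot": TCP orientation; "ft_force": force on the tool from outside, world axes, zero at the start; "wrist_torque": the same for the moment, N m; "grip_width": finger opening in m; "gripper_force": force on a finger pad.
Only numpy, scipy, OpenCV 4.12 (cv2) and the standard library are available. Lean on these libraries where they do the work, as an engineer would, in place of code of your own. Each camera call takes 0.05 s, during which the arm holds its last target. There are 200 camera calls.

## Task

Open the line-flushing valve for cleaning: pick up the mallet and strike the round pin inside the round-flanged valve down with a brisk blow of the mallet's face (not a slow push, and not with the fingers) until it clicks over and stays down level with its collar, but do not drive the cartridge round it down into its rubber seat. Then stand the mallet back on the counter on its face, clear of the valves, and let go. Leave the other valve's square pin and the jigger, nozzle and screwdriver alone.

Things in the scene. Friction and masses are not known exactly. Their poses are not given: they have to be found in the camera images.
- mallet: Rubber mallet standing on its striking face: black round head 48 mm across and 80 mm tall, axis upright; level wooden handle, flat-sided, 18 mm wide, 24 mm high, its centre line 40 mm above the striking face, ending 148 mm from the head's axis. About 0.4 kg, nearly all in the head. Origin: centre of the lower (striking) face; z up the head's axis; the handle points along -x.
- mallet_grip (a point): Point on the handle's centre line, 60 mm from the head's axis, 40 mm above the striking face. A blow tends to pivot the handle in the fingers, so grip firmly, about here.
- flush_valve: The valve to open, fixed to the counter: ROUND flange 112 mm across, 10 mm thick; on it an upright steel guard tube 88 mm outside, 76 mm inside; outlet stub to +x, axis 30 mm up, reaching 72 mm from the centre. Origin: centre of the underside; z up. The two valves may stand either way round.
- flush_rim (a point): Centre of the guard tube's mouth, 54 mm above the counter. In line below it stands a steel cartridge 44 mm across with the round pin, 30 mm across, on top. The cartridge's height is not reported: its top is 39 to 57 mm above the counter; the pin, when up, stands 15 mm above that. The mallet's face enters the tube with 14 mm to spare all round and stops on the cartridge's top (the collar round the pin).
- flush_pin (a joint): How far the round pin is pushed down, m: 0 up, 0.014 clicked down (1 mm proud of the collar). Over-centre spring: it resists with up to about 12 N (more if fast) at 3 mm, nothing at 7 mm, then the spring pulls it down; let go before 7 mm it springs back up. It counts as struck if the mallet drives it while moving faster than 0.08 m/s.
- flush_cartridge (a joint): How far the cartridge is pushed down into its rubber seat, m: 0 free. The rubber gives about 1 mm for each 8 N. A few mm under a blow do no harm; at 6 mm it is spoilt.
- relief_valve: The other valve, to be left alone, fixed to the counter: the same tube, cartridge and stub on a SQUARE flange 100 x 100 x 10 mm, with a square pin 22 mm wide. Origin: centre of the underside; z up.
- relief_pin (a joint): How far the square pin is pushed down, m: 0 = up; sprung, leave it up.
- jigger: Bystander: steel double-cone measure, 45 x 45 x 87 mm, standing; origin at the centre of its underside.
- nozzle: Bystander: chromed tap nozzle, 29 x 29 x 62 mm, standing on its flange; origin at the centre of its underside.
- screwdriver: Bystander: screwdriver lying on the counter, 192 mm long, 27 mm thick; origin at the centre of its underside.
Things that resemble listed ones, but are neither listed nor needed, are in the scene too. Leave any brown or green look-alike of the part that bears flush_pin alone.

How it is judged (in metres and radians):
On the way, in this order (a step that is already met when the one before it is completed fails the run):
1. the mallet is lifted off the counter (height (world z) of mallet above 0.03 m), for 0.2 s.
2. the mallet strikes the round pin: over the valve and moving faster than 0.08 m/s, it drives the pin down (horizontal distance between mallet and flush_valve below 0.04 m and linear speed of mallet above 0.08 m/s and velocity of joint flush_pin above 0.05 m/s).
3. the round pin is clicked down and the mallet is off it (value of joint flush_pin above 0.011 m and contact force between mallet and flush_pin below 0.1 N and height (world z) of mallet above 0.06 m), for 0.2 s.
At the end, for the whole second after the job is handed in: The round pin stays down within 3 mm of its clicked position, the square pin is up (within 3 mm), and the mallet stands released and at rest on the counter on its face (within 0.12 rad of upright), its head's axis more than 75 mm from both valves' centres (value of joint flush_pin above 0.011 m and value of joint relief_pin below 0.003 m and height (world z) of mallet below 0.006 m and angle between mallet's own z axis and vertical below 0.12 rad and horizontal distance between mallet and flush_valve above 0.075 m and horizontal distance between mallet and relief_valve above 0.075 m and linear speed of mallet below 0.02 m/s); the robot touches nothing.
It fails at once if the square pin is pushed down 5 mm or more (value of joint relief_pin above 0.005 m).
It fails at once if the fingers or arm touch the round pin (contact force between any of the fingers, the arm and flush_pin above 0.5 N).
It fails at once if the cartridge is driven 6 mm or more into its rubber seat (value of joint flush_cartridge above 0.006 m).
It fails at once if jigger, nozzle or screwdriver moved more than 30 mm (distance of any of jigger, nozzle, screwdriver from where it was at the start of the episode above 0.03 m).
It also fails if it takes over 48 s, if anything falls off the work surface, if the arm or the gripper's body presses on something with over 40 N, if the wrist force passes 120 N, or if a joint passes its speed limit or range.

## Working session

There is one attempt and no reset: what is moved stays moved. The work goes in short steps, Python scripts to look and compute and a tool call to move; the robot and the scene stay as the last step left them, time stands still between calls to the robot, and variables do not carry over. Pictures are saved under pics/ and viewed, at most 10 in all, crops included, and the job is handed in when it is done.

Besides the shell and the picture viewer there is one more tool, called after "Request:" as name(argument=value, ...), one argument or row to a line, values as JSON. drive_tool: Moves the arm, as the interface text tells. Its arguments: {"type":"object","properties":{"offset":{"type":"array"},"turn":{"type":"array"},"hand":{"type":"array"},"newtons":{"type":"number"}},"required":["offset","turn","hand"]}

```bash
mkdir -p pics; cat > h.py <<'E'
import numpy as np, cv2
from rig import observe,get_image,camera_info,env
def ray(n,u,v,z):
    c=camera_info(n);T=np.linalg.inv(np.array(c["world_to_cam"]))
    d=T[:3,:3]@np.array([(u-c["cx"])/c["fx"],(v-c["cy"])/c["fy"],1]);o=T[:3,3]
    return o+d*(z-o[2])/d[2]
def proj(n,p):
    c=camera_info(n);q=np.array(c["world_to_cam"])@np.r_[p,1]
    return np.round([c["fx"]*q[0]/q[2]+c["cx"],c["fy"]*q[1]/q[2]+c["cy"]],1)
E
python3 - <<'E'
from h import *
for n in("scene","top"):
    cv2.imwrite(f"pics/{n}0.png",get_image(n)); c=camera_info(n); print(n,np.linalg.inv(np.array(c["world_to_cam"])).round(3),c["fx"])
s=observe();print(s["position"],np.array(s["tool_rot"]).round(3),s["time_s"],env.hold_point_z)
E
```

```text
scene [[ 0.717 -0.527  0.456 -0.023]
 [-0.697 -0.534  0.478 -0.524]
 [-0.009 -0.661 -0.75   0.923]
 [ 0.     0.     0.     1.   ]] 428.53952363906325
top [[ 0.013 -0.998  0.064  0.42 ]
 [-1.    -0.014 -0.017  0.032]
 [ 0.018 -0.064 -0.998  1.615]
 [ 0.     0.     0.     1.   ]] 520.9431499713022
[0.15596335 0.5271042  0.19137288] [[-0.959  0.284 -0.001]
 [ 0.284  0.959 -0.001]
 [ 0.    -0.001 -1.   ]] 0.1 0.0187
```

View pics/scene0.png

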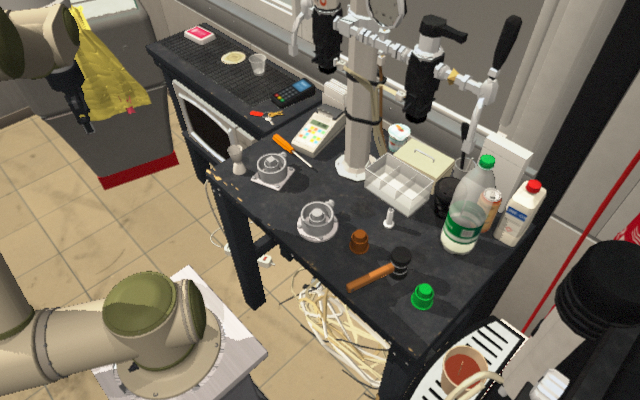

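View pics/top0.png

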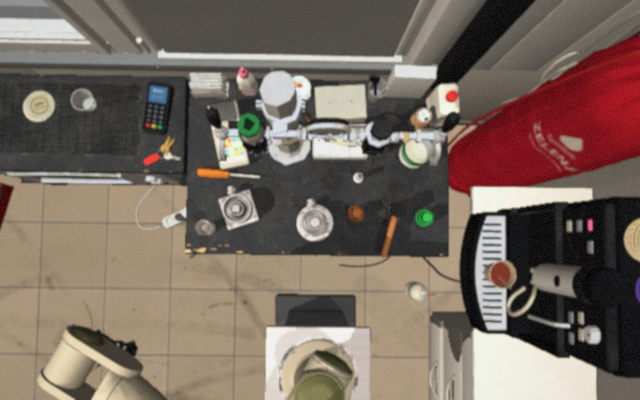

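Candidates in the scene view are the round-flange valve at (318,220), the square-flange valve at (271,170), which is to be left alone, and the brown (359,240) and green (424,296) look-alikes. I choose (318,220). The only mallet is at (400,262), with its handle running to (350,287).

```bash
python3 - <<'E'
from h import *
a=cv2.imread("pics/scene0.png")[185:315,285:445];b=cv2.imread("pics/top0.png")[170:265,285:445]
a=cv2.resize(a,None,fx=5,fy=5,interpolation=2)[:600*1]
a=cv2.resize(a,(640,520)) ;b=np.clip(cv2.resize(b,(800,475),interpolation=2).astype(float)*1.6,0,255).astype(np.uint8)
cv2.imwrite("pics/c1.png",a);cv2.imwrite("pics/c2.png",b)
E
```

```text
(no output)
```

View pics/c1.png

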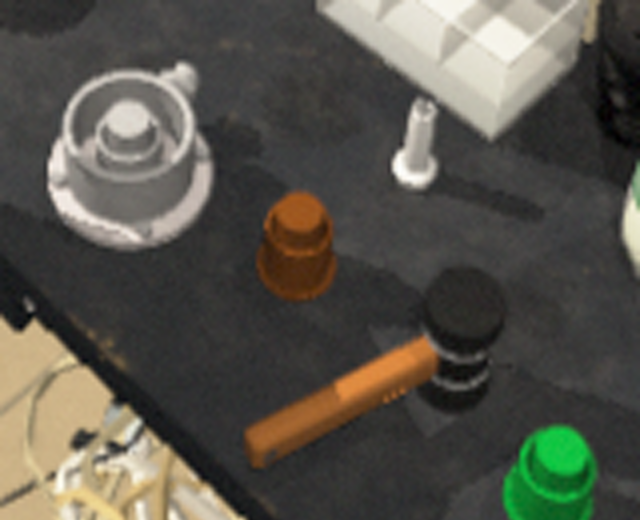

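View pics/c2.png

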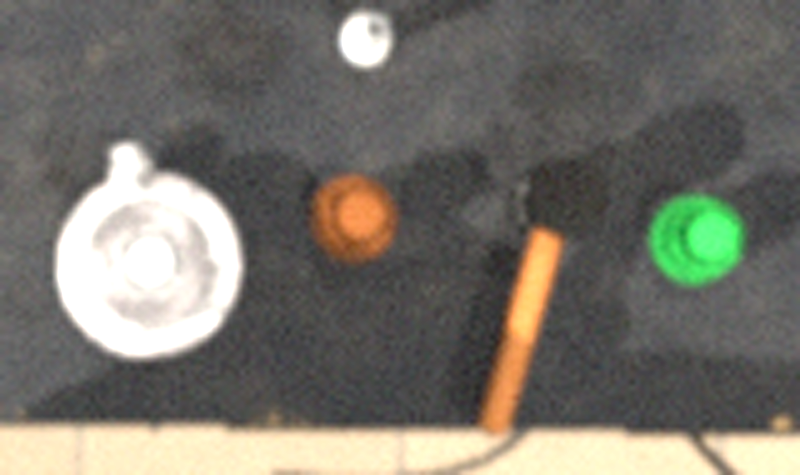

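The scene crop (×4, from 285,185) shows the rim centre at about (129,126), the pin top at (130,117) and the mallet head's top at (465,306). The top crop (×5, from 285,170) shows the flange at (149,264), and the handle running from (545,232) to (497,430).

```bash
python3 - <<'E'
from h import *
S=lambda u,v,z:ray("scene",285+u/4,185+v/4,z).round(4)[:2]
T=lambda u,v,z:ray("top",285+u/5,170+v/5,z).round(4)[:2]
print("rim S",S(129,126,.054),"flange T",T(149,264,.01),"flangeT edge l/r",T(55,264,.01),T(243,264,.01))
for z in(.054,.06,.066,.072):print("pin",z,S(130,117,z),T(152,260,z))
print("flange S centre",S(131,169,.01))
print("head S",S(465,306,.08),"T",T(568,193,.08))
print("handle T",T(545,232,.052),T(497,430,.052),"S",S(258,432,.052),S(420,350,.052))
print("relief",ray("top",238,208,.01)[:2],"brown",T(355,215,.03),"green",T(697,240,.03),"nozzle",T(366,40,.03))
E
```

```text
rim S [0.4605 0.0044] flange T [0.4701 0.0131] flangeT edge l/r [0.4694 0.0709] [ 0.4709 -0.0449]
pin 0.054 [0.4663 0.0094] [0.4712 0.0118]
pin 0.06 [0.4629 0.0058] [0.471  0.0119]
pin 0.066 [0.4595 0.0021] [0.4708 0.012 ]
pin 0.072 [ 0.4561 -0.0016] [0.4706 0.0121]
flange S centre [0.4599 0.003 ]
head S [ 0.4917 -0.2474] T [ 0.5133 -0.2336]
handle T [ 0.4913 -0.2246] [ 0.3722 -0.1962] S [ 0.3578 -0.2095] [ 0.4656 -0.2391]
relief [0.51254866 0.25003935] brown [ 0.5011 -0.112 ] green [ 0.4886 -0.3214] nozzle [ 0.6085 -0.1179]
```

```bash
python3 - <<'E'
from h import *
S=lambda u,v,z:ray("scene",285+u/4,185+v*12/52,z).round(4)[:2]
T=lambda u,v,z:ray("top",285+u/5,170+v/5,z).round(4)[:2]
print("rim S",S(129,126,.054),"flange T",T(149,264,.01))
for z in(.054,.06,.066,.072):print("pin",z,S(130,117,z),T(152,260,z))
print("flange S centre",S(131,169,.01))
print("head S",S(465,306,.08),"T",T(568,193,.08))
print("handle T",T(545,232,.052),T(497,430,.052),"S",S(258,432,.052),S(420,350,.052))
E
```

```text
rim S [0.4662 0.0103] flange T [0.4701 0.0131]
pin 0.054 [0.4716 0.0151] [0.4712 0.0118]
pin 0.06 [0.4682 0.0113] [0.471  0.0119]
pin 0.066 [0.4648 0.0076] [0.4708 0.012 ]
pin 0.072 [0.4614 0.0039] [0.4706 0.0121]
flange S centre [0.4677 0.0111]
head S [ 0.5046 -0.237 ] T [ 0.5133 -0.2336]
handle T [ 0.4913 -0.2246] [ 0.3722 -0.1962] S [ 0.3735 -0.1946] [ 0.4801 -0.227 ]
```

Request:
drive_tool(
  offset=[
    [-0.6,-0.8,0],
    [-0.6,-0.8,0],
    [-0.6,-0.8,0],
    [-0.6,-0.8,0],
    [-0.6,-0.8,0],
    [-0.6,-0.8,0],
    [-0.6,-0.8,0],
    [-0.6,-0.8,0],
    [-0.6,-0.8,0],
    [-0.6,-0.8,0],
  ],
  turn=[
    [0,0,0],
    [0,0,0],
    [0,0,0],
    [0,0,0],
    [0,0,0],
    [0,0,0],
    [0,0,0],
    [0,0,0],
    [0,0,0],
    [0,0,0],
  ],
  hand=[1,1,1,1,1,1,1,1,1,1],
  newtons=120,
)

```text
time_s: 1.35
position: [0.2955, 0.1512, 0.1919]
tool_rot: [[-0.959, 0.284, -0.0], [0.284, 0.959, 0.0], [0.0, -0.0, -1.0]]
ft_force: [0.9, 0.9, -0.0]
grip_width: 0.0852
gripper_force: 0.0
```

Request:
drive_tool(
  offset=[
    [-0.6,-0.8,0],
    [-0.6,-0.8,0],
    [-0.6,-0.8,0],
    [-0.6,-0.8,0],
    [-0.6,-0.8,0],
    [-0.6,-0.8,0],
    [-0.6,-0.8,0],
    [-0.6,-0.8,0],
    [-0.6,-0.8,0],
    [0,0,0],
  ],
  turn=[
    [0,0,0],
    [0,0,0],
    [0,0,0],
    [0,0,0],
    [0,0,0],
    [0,0,0],
    [0,0,0],
    [0,0,0],
    [0,0,0],
    [0,0,-0.25],
  ],
  hand=[1,1,1,1,1,1,1,1,1,1],
)

```text
time_s: 2.6
position: [0.4211, -0.1869, 0.1912]
tool_rot: [[-0.966, 0.26, -0.001], [0.26, 0.966, 0.0], [0.001, 0.0, -1.0]]
ft_force: [0.4, 1.0, -1.5]
grip_width: 0.0858
gripper_force: 0.0
```

```bash
cat > d.py <<'E'
from h import *
import sys
s=observe();R=np.array(s["tool_rot"]);p=np.array(s["position"])
print(s["time_s"],p.round(4),R[:,0].round(3),R[:,2].round(3),np.array(s["ft_force"]).round(1),s["grip_width"])
if len(sys.argv)>3: print("units",(R.T@(np.array(eval(",".join(sys.argv[1:4])))-p)/.04).round(3))
E
python3 d.py .4577 -.2175 .06; python3 -c "
from h import *
a=get_image('scene')[190:310,310:470];cv2.imwrite('pics/c3.png',cv2.resize(a,None,fx=5,fy=5,interpolation=2))"
```

```text
2.6 [ 0.4211 -0.1869  0.1912] [-0.966  0.26   0.001] [-0.001  0.    -1.   ] [ 0.4  1.  -1.5] 0.08576128445217689
units [-1.086 -0.501  3.279]
```

View pics/c3.png

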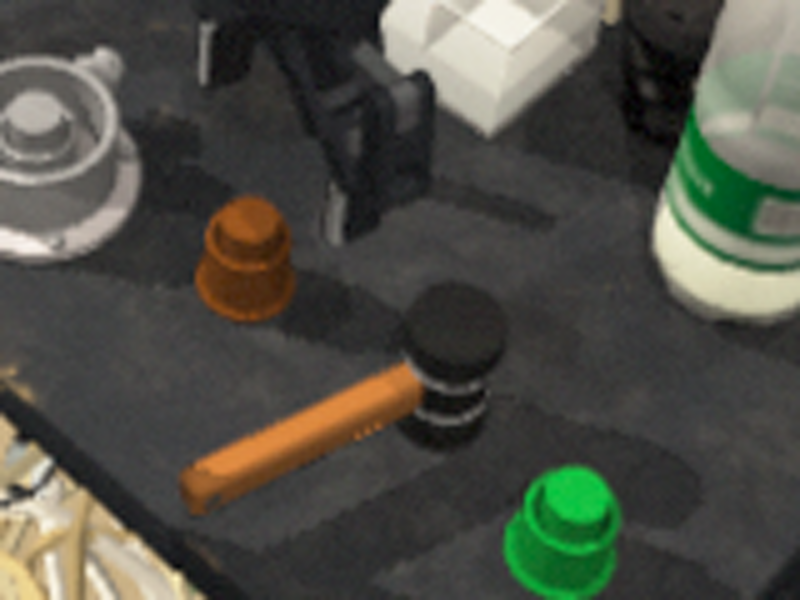

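The head top is at crop (455,333), which agrees with the earlier estimate, and the fingers hang clear above. Now descending on the handle.

Request:
drive_tool(
  offset=[
    [-0.55,-0.25,0],
    [-0.54,-0.25,0.2],
    [0,0,0.7],
    [0,0,0.8],
    [0,0,0.8],
    [0,0,0.8],
    [0,0,0.6],
    [0,0,0.35],
    [0,0,0],
    [0,0,0],
  ],
  turn=[
    [0,0,0],
    [0,0,0],
    [0,0,0],
    [0,0,0],
    [0,0,0],
    [0,0,0],
    [0,0,0],
    [0,0,0],
    [0,0,0],
    [0,0,0],
  ],
  hand=[1,1,1,1,1,1,1,1,1,1],
)

```text
time_s: 3.9
position: [0.4581, -0.2158, 0.0228]
tool_rot: [[-0.966, 0.258, 0.001], [0.258, 0.966, -0.001], [-0.001, -0.001, -1.0]]
ft_force: [0.4, 0.2, 0.3]
grip_width: 0.0854
gripper_force: 0.0
```

Request:
drive_tool(
  offset=[
    [0,0,0],
    [0,0,0],
    [0,0,0],
    [0,0,0],
    [0,0,0],
    [0,0,0],
    [0,0,0],
    [0,0,0],
    [0,0,0],
    [0,0,0],
  ],
  turn=[
    [0,0,0],
    [0,0,0],
    [0,0,0],
    [0,0,0],
    [0,0,0],
    [0,0,0],
    [0,0,0],
    [0,0,0],
    [0,0,0],
    [0,0,0],
  ],
  hand=[0.6,0.4,0.2,0.1,0,0,0,0,0,0],
  newtons=120,
)

```text
time_s: 5.15
position: [0.4577, -0.2157, 0.0219]
tool_rot: [[-0.966, 0.259, -0.0], [0.259, 0.966, 0.0], [0.0, -0.0, -1.0]]
ft_force: [-0.2, 0.1, -0.1]
grip_width: -0.0005
gripper_force: 0.0
```

The fingers closed on nothing, so I'll look.

```bash
python3 -c "
from h import *
a=get_image('scene')[190:310,310:470];b=get_image('top')[180:260,350:450]
cv2.imwrite('pics/c4.png',np.vstack([cv2.resize(a,(480,360),interpolation=2),np.hstack([np.clip(cv2.resize(b,(300,240),interpolation=2)*1.5,0,255),np.zeros((240,180,3))]).astype(np.uint8)]))
s=observe();p=np.array(s['position']);print(proj('scene',p),proj('scene',p+[0,0,.03]),proj('top',p))"
```

```text
[379.1 275.2] [380.3 268.5] [389.4 227.7]
```

View pics/c4.png

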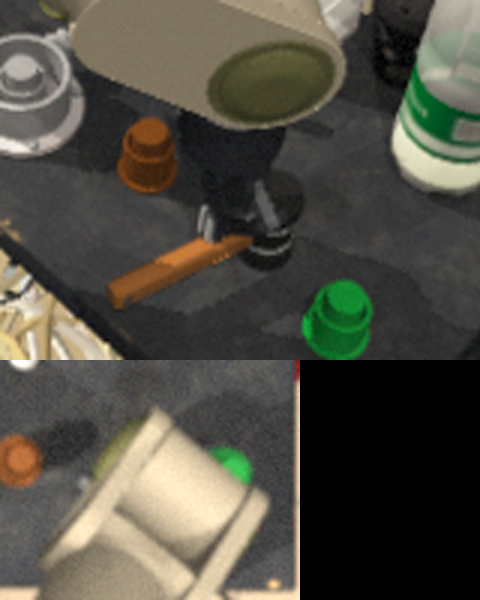

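The handle seems unmoved in this view, but the fingers' relation to it is unclear. I'll take one enlarged crop with the expected geometry overlaid.

```bash
python3 -c "
from h import *
x0,y0,k=335,215,10
a=cv2.resize(get_image('scene')[y0:y0+75,x0:x0+80],None,fx=k,fy=k,interpolation=2)
a=np.clip(a*1.7,0,255).astype(np.uint8).copy()
q=lambda p:tuple(int(v) for v in (proj('scene',p)-[x0-.5,y0-.5])*k)
s=observe();p=np.array(s['position']);R=np.array(s['tool_rot'])
cv2.circle(a,q(p),5,(0,0,255),2)
cv2.line(a,q(p),q(p-.04*R[:,2]),(0,0,255),1)
d=np.array([.966,-.259,0]);n=np.array([.259,.966,0]);h=np.array([.5145,-.2325,0]);e=h-.148*d
for sy in(-.009,.009):
  for z in(.028,.052): cv2.line(a,q(e+n*sy+[0,0,z]),q(h-.024*d+n*sy+[0,0,z]),(255,255,0),1)
t=np.linspace(0,6.3,40)
for z in(0,.08):
  for i in t: cv2.circle(a,q(h+[.024*np.cos(i),.024*np.sin(i),z]),1,(0,255,0),-1)
cv2.imwrite('pics/c5.png',a)"
```

```text
(no output)
```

View pics/c5.png

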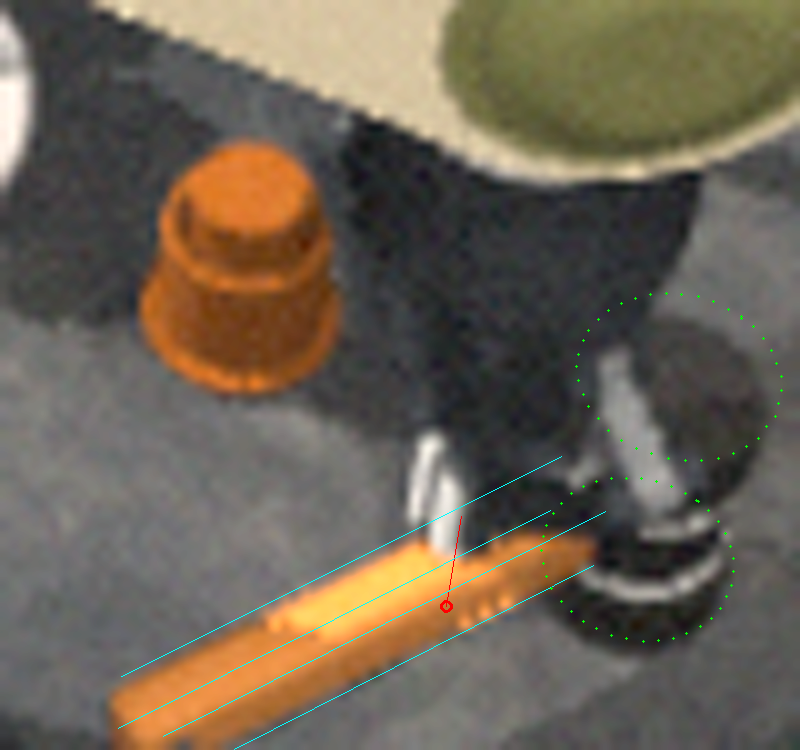

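```bash
python3 -c "
from h import *
p=np.array([.4211,-.1869,.1912]);y=np.array([.26,.966,0]);x=np.array([-.966,.26,0])
for s in(1,-1):
  for w in(.0425,.057):
    for e in(-.011,.011):
      print(s,w,e,proj('scene',p+s*w*y+e*x+[0,0,.013])*5-np.array([310,190])*5)
"; python3 d.py
```

```text
1 0.0425 -0.011 [243.5 128.5]
1 0.0425 0.011 [200.5 148. ]
1 0.057 -0.011 [226.  106.5]
1 0.057 0.011 [183.  125.5]
-1 0.0425 -0.011 [354.5 267. ]
-1 0.0425 0.011 [309.5 288.5]
-1 0.057 -0.011 [374.5 292.5]
-1 0.057 0.011 [329.5 314.5]
5.3 [ 0.4577 -0.2157  0.0219] [-0.966  0.259 -0.   ] [-0. -0. -1.] [ 0.2 -1.4 -0.3] 0.00021552363420084645
```

Request:
drive_tool(
  offset=[
    [0,0,0],
    [0,0,0],
    [0,0,0],
    [0,0,0],
    [0,0,0],
    [0,0,0],
    [0,0,0],
    [0,0,0],
    [0,0,0],
    [0,0,0],
  ],
  turn=[
    [0,0,0],
    [0,0,0],
    [0,0,0],
    [0,0,0],
    [0,0,0],
    [0,0,0],
    [0,0,0],
    [0,0,0],
    [0,0,0],
    [0,0,0],
  ],
  hand=[1,1,1,1,1,1,1,1,1,1],
)

```text
time_s: 6.55
position: [0.4577, -0.2156, 0.0219]
tool_rot: [[-0.966, 0.259, -0.0], [0.259, 0.966, 0.0], [0.0, 0.0, -1.0]]
ft_force: [-0.6, 0.4, 0.2]
grip_width: 0.0857
gripper_force: 0.0
```

```bash
python3 -c "
from h import *
x0,y0,k=335,215,10
a=cv2.resize(get_image('scene')[y0:y0+75,x0:x0+80],None,fx=k,fy=k,interpolation=2)
a=np.clip(a*1.9,0,255).astype(np.uint8).copy()
q=lambda p:tuple(int(v) for v in (proj('scene',p)-[x0-.5,y0-.5])*k)
s=observe();p=np.array(s['position']);R=np.array(s['tool_rot'])
for sg in(1,-1):
  for z,c in((-.013,(0,0,255)),(-.043,(255,0,255))):
    pts=[q(p+R@[e,sg*w,z]) for e,w in((-.011,.0425),(.011,.0425),(.011,.057),(-.011,.057))]
    cv2.polylines(a,[np.array(pts)],True,c,1)
cv2.imwrite('pics/c6.png',a)"
```

```text
(no output)
```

View pics/c6.png

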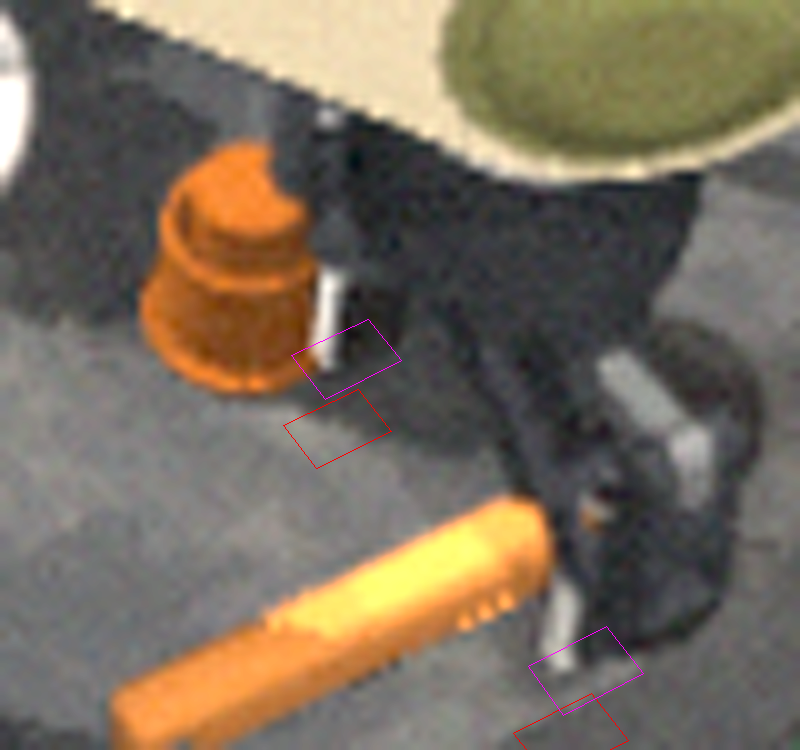

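The fingers' true tips are about 38 mm above the reported TCP. In both the open and shut views they end about 8 px higher than projected, so they closed above the handle. The mallet is untouched. I'll go down by the difference while watching the force.

Request:
drive_tool(
  offset=[
    [0,0,0.15],
    [0,0,0.15],
    [0,0,0.15],
    [0,0,0.15],
    [0,0,0.1],
    [0,0,0],
    [0,0,0],
    [0,0,0],
    [0,0,0],
    [0,0,0],
  ],
  turn=[
    [0,0,0],
    [0,0,0],
    [0,0,0],
    [0,0,0],
    [0,0,0],
    [0,0,0],
    [0,0,0],
    [0,0,0],
    [0,0,0],
    [0,0,0],
  ],
  hand=[1,1,1,1,1,1,1,1,1,1],
)

```text
time_s: 7.85
position: [0.4578, -0.2157, -0.006]
tool_rot: [[-0.966, 0.259, 0.0], [0.259, 0.966, -0.0], [-0.0, -0.0, -1.0]]
ft_force: [0.3, -0.2, -0.4]
grip_width: 0.0858
gripper_force: 0.0
```

Request:
drive_tool(
  offset=[
    [0,0,0.12],
    [0,0,0.12],
    [0,0,0],
    [0,0,0],
    [0,0,0],
    [0,0,0],
    [0,0,0],
    [0,0,0],
    [0,0,0],
    [0,0,0],
  ],
  turn=[
    [0,0,0],
    [0,0,0],
    [0,0,0],
    [0,0,0],
    [0,0,0],
    [0,0,0],
    [0,0,0],
    [0,0,0],
    [0,0,0],
    [0,0,0],
  ],
  hand=[1,1,0.6,0.4,0.2,0,0,0,0,0],
)

```text
time_s: 9.1
position: [0.4579, -0.2158, -0.0153]
tool_rot: [[-0.966, 0.259, 0.001], [0.259, 0.966, -0.001], [-0.001, -0.0, -1.0]]
ft_force: [-0.8, 0.1, 4.8]
grip_width: 0.0158
gripper_force: 116.7
```

Gripped, with the width close to the 18 mm handle. Lifting.

Request:
drive_tool(
  offset=[
    [0,0,-0.2],
    [0,0,-0.3],
    [0,0,-0.4],
    [0,0,-0.5],
    [0,0,-0.5],
    [0,0,-0.5],
    [0,0,-0.3],
    [0,0,0],
    [0,0,0],
    [0,0,0],
  ],
  turn=[
    [0,0,0],
    [0,0,0],
    [0,0,0],
    [0,0,0],
    [0,0,0],
    [0,0,0],
    [0,0,0],
    [0,0,0],
    [0,0,0],
    [0,0,0],
  ],
  hand=[0,0,0,0,0,0,0,0,0,0],
  newtons=120,
)

```text
time_s: 10.35
position: [0.4574, -0.2154, 0.0916]
tool_rot: [[-0.966, 0.259, -0.001], [0.259, 0.966, 0.001], [0.001, 0.001, -1.0]]
ft_force: [0.3, -0.3, -3.3]
grip_width: 0.0159
gripper_force: 116.9
```

Request:
drive_tool(
  offset=[
    [0.2,0.4,0],
    [0.3,0.6,0],
    [0.3,0.7,0],
    [0.35,0.8,0],
    [0.35,0.8,0],
    [0.35,0.7,0],
    [0.3,0.6,0],
    [0.25,0.5,0],
    [0.2,0.4,0],
    [0.05,0.08,0],
  ],
  turn=[
    [0,0,0],
    [0,0,0],
    [0,0,0],
    [0,0,0],
    [0,0,0],
    [0,0,0],
    [0,0,0],
    [0,0,0],
    [0,0,0],
    [0,0,0],
  ],
  hand=[0,0,0,0,0,0,0,0,0,0],
)

```text
time_s: 11.6
position: [0.4121, 0.0286, 0.0922]
tool_rot: [[-0.966, 0.257, -0.001], [0.257, 0.966, 0.0], [0.001, 0.0, -1.0]]
ft_force: [0.1, -0.5, -3.5]
grip_width: 0.0158
gripper_force: 117.0
```

```bash
python3 d.py .413 .0275 .09; python3 -c "
from h import *
x0,y0,k=280,170,10
A=get_image('scene')
a=cv2.resize(A[y0:y0+60,x0:x0+75],None,fx=k,fy=k,interpolation=2)
a=np.clip(a*1.8,0,255).astype(np.uint8).copy()
q=lambda p:tuple(int(v) for v in (proj('scene',p)-[x0-.5,y0-.5])*k)
s=observe();p=np.array(s['position']);R=np.array(s['tool_rot'])
h=p-R[:,0]*.058;f=p[2]+.0153
t=np.linspace(0,6.3,60)
for r,z,hh,c in((.024,f,h,(0,255,0)),(.024,f+.08,h,(0,255,0)),(.044,.054,np.array([.469,.0125]),(0,0,255)),(.056,.01,np.array([.469,.0125]),(0,0,255))):
  for i in t: cv2.circle(a,q(np.array([hh[0]+r*np.cos(i),hh[1]+r*np.sin(i),z])),1,c,-1)
cv2.imwrite('pics/c7.png',a)"
```

```text
11.6 [0.4121 0.0286 0.0922] [-0.966  0.257  0.001] [-0.001  0.    -1.   ] [ 0.1 -0.5 -3.5] 0.015848401582827527
units [-0.028 -0.022  0.056]
```

View pics/c7.png

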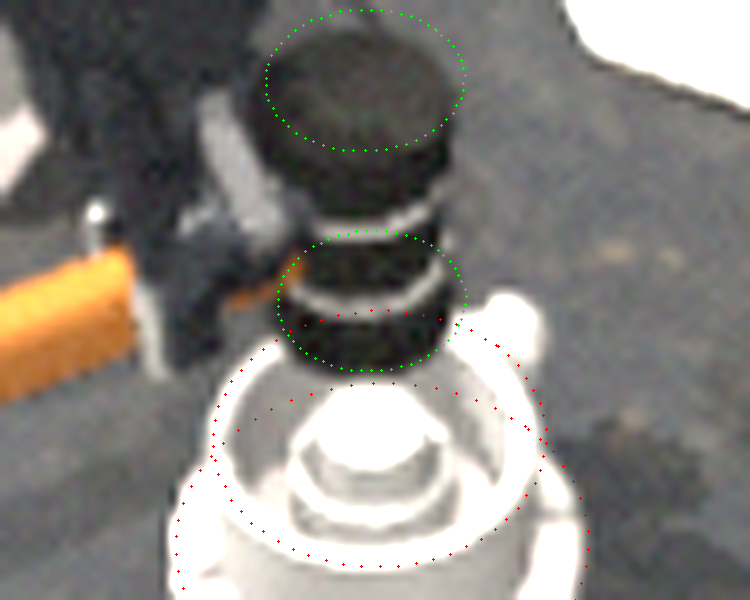

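Rim and model agree. The head appears 3–6 mm toward the robot, or a little lower than modelled, which is within the 14 mm clearance. I'll shift 3 mm forward, then probe the pin height gently.

Request:
drive_tool(
  offset=[
    [-0.08,0,0.1],
    [0,0,0.2],
    [0,0,0.2],
    [0,0,0.1],
    [0,0,0.03],
    [0,0,0],
    [0,0,0],
    [0,0,0],
    [0,0,0],
    [0,0,0],
  ],
  turn=[
    [0,0,0],
    [0,0,0],
    [0,0,0],
    [0,0,0],
    [0,0,0],
    [0,0,0],
    [0,0,0],
    [0,0,0],
    [0,0,0],
    [0,0,0],
  ],
  hand=[0,0,0,0,0,0,0,0,0,0],
)

```text
time_s: 12.9
position: [0.4162, 0.0265, 0.0672]
tool_rot: [[-0.966, 0.259, 0.0], [0.259, 0.966, -0.0], [-0.0, -0.0, -1.0]]
ft_force: [-0.1, -0.0, -4.0]
grip_width: 0.016
gripper_force: 117.0
```

Request:
drive_tool(
  offset=[
    [0,0,0.1],
    [0,0,0.1],
    [0,0,0],
    [0,0,0],
    [0,0,0],
    [0,0,0],
    [0,0,0],
    [0,0,0],
    [0,0,0],
    [0,0,0],
  ],
  turn=[
    [0,0,0],
    [0,0,0],
    [0,0,0],
    [0,0,0],
    [0,0,0],
    [0,0,0],
    [0,0,0],
    [0,0,0],
    [0,0,0],
    [0,0,0],
  ],
  hand=[0,0,0,0,0,0,0,0,0,0],
)

```text
time_s: 14.15
position: [0.4161, 0.0265, 0.0591]
tool_rot: [[-0.966, 0.259, -0.0], [0.259, 0.966, 0.0], [0.0, -0.0, -1.0]]
ft_force: [0.7, 0.2, -4.0]
grip_width: 0.0163
gripper_force: 117.0
```

Request:
drive_tool(
  offset=[
    [0,0,0.08],
    [0,0,0],
    [0,0,0],
    [0,0,0],
    [0,0,0],
    [0,0,0],
    [0,0,0],
    [0,0,0],
    [0,0,0],
    [0,0,0],
  ],
  turn=[
    [0,0,0],
    [0,0,0],
    [0,0,0],
    [0,0,0],
    [0,0,0],
    [0,0,0],
    [0,0,0],
    [0,0,0],
    [0,0,0],
    [0,0,0],
  ],
  hand=[0,0,0,0,0,0,0,0,0,0],
)

```text
time_s: 15.4
position: [0.4162, 0.0265, 0.0559]
tool_rot: [[-0.966, 0.259, 0.0], [0.259, 0.966, -0.0], [-0.0, 0.0, -1.0]]
ft_force: [0.5, -0.1, -4.1]
grip_width: 0.0167
gripper_force: 117.0
```

Request:
drive_tool(
  offset=[
    [0,0,0.06],
    [0,0,0],
    [0,0,0],
    [0,0,0],
    [0,0,0],
    [0,0,0],
    [0,0,0],
    [0,0,0],
    [0,0,0],
    [0,0,0],
  ],
  turn=[
    [0,0,0],
    [0,0,0],
    [0,0,0],
    [0,0,0],
    [0,0,0],
    [0,0,0],
    [0,0,0],
    [0,0,0],
    [0,0,0],
    [0,0,0],
  ],
  hand=[0,0,0,0,0,0,0,0,0,0],
)

```text
time_s: 16.65
position: [0.4161, 0.0265, 0.0535]
tool_rot: [[-0.966, 0.259, -0.0], [0.259, 0.966, 0.0], [0.0, 0.0, -1.0]]
ft_force: [0.6, 1.0, -4.1]
grip_width: 0.0159
gripper_force: 117.0
```

Request:
drive_tool(
  offset=[
    [0,0,0.08],
    [0,0,0],
    [0,0,0],
    [0,0,0],
    [0,0,0],
    [0,0,0],
    [0,0,0],
    [0,0,0],
    [0,0,0],
    [0,0,0],
  ],
  turn=[
    [0,0,0],
    [0,0,0],
    [0,0,0],
    [0,0,0],
    [0,0,0],
    [0,0,0],
    [0,0,0],
    [0,0,0],
    [0,0,0],
    [0,0,0],
  ],
  hand=[0,0,0,0,0,0,0,0,0,0],
)

```text
time_s: 17.9
position: [0.4161, 0.0265, 0.0503]
tool_rot: [[-0.966, 0.259, -0.0], [0.259, 0.966, 0.0], [0.0, 0.0, -1.0]]
ft_force: [0.4, -0.7, -4.1]
grip_width: 0.0157
gripper_force: 117.0
```

Request:
drive_tool(
  offset=[
    [0,0,0.08],
    [0,0,0],
    [0,0,0],
    [0,0,0],
    [0,0,0],
    [0,0,0],
    [0,0,0],
    [0,0,0],
    [0,0,0],
    [0,0,0],
  ],
  turn=[
    [0,0,0],
    [0,0,0],
    [0,0,0],
    [0,0,0],
    [0,0,0],
    [0,0,0],
    [0,0,0],
    [0,0,0],
    [0,0,0],
    [0,0,0],
  ],
  hand=[0,0,0,0,0,0,0,0,0,0],
)

```text
time_s: 19.15
position: [0.4162, 0.0265, 0.0471]
tool_rot: [[-0.966, 0.259, 0.0], [0.259, 0.966, -0.0], [-0.0, -0.0, -1.0]]
ft_force: [-0.2, -0.1, -4.4]
grip_width: 0.0161
gripper_force: 117.0
```

Request:
drive_tool(
  offset=[
    [0,0,0.08],
    [0,0,0],
    [0,0,0],
    [0,0,0],
    [0,0,0],
    [0,0,0],
    [0,0,0],
    [0,0,0],
    [0,0,0],
    [0,0,0],
  ],
  turn=[
    [0,0,0],
    [0,0,0],
    [0,0,0],
    [0,0,0],
    [0,0,0],
    [0,0,0],
    [0,0,0],
    [0,0,0],
    [0,0,0],
    [0,0,0],
  ],
  hand=[0,0,0,0,0,0,0,0,0,0],
)

```text
time_s: 20.4
position: [0.4162, 0.0265, 0.044]
tool_rot: [[-0.966, 0.259, 0.0], [0.259, 0.966, -0.0], [-0.0, 0.0, -1.0]]
ft_force: [0.7, 0.7, -2.2]
grip_width: 0.0159
gripper_force: 117.5
```

Contact at reported z ≈ 0.0445, so the pin top is about 0.059 m, matching the camera. I'll back off 20 mm, strike 32 mm in one row to about 12 mm of pin travel, then retract.

Request:
drive_tool(
  offset=[
    [0,0,-0.25],
    [0,0,-0.25],
    [0,0,0],
    [0,0,0],
    [0,0,0.8],
    [0,0,0],
    [0,0,-0.6],
    [0,0,-0.7],
    [0,0,0],
    [0,0,0],
  ],
  turn=[
    [0,0,0],
    [0,0,0],
    [0,0,0],
    [0,0,0],
    [0,0,0],
    [0,0,0],
    [0,0,0],
    [0,0,0],
    [0,0,0],
    [0,0,0],
  ],
  hand=[0,0,0,0,0,0,0,0,0,0],
  newtons=120,
)

```text
time_s: 21.65
position: [0.4155, 0.0267, 0.0834]
tool_rot: [[-0.966, 0.259, -0.001], [0.259, 0.966, 0.0], [0.001, -0.0, -1.0]]
ft_force: [0.4, 0.8, -5.3]
grip_width: 0.016
gripper_force: 117.9
```

```bash
python3 d.py; python3 -c "
from h import *
x0,y0,k=280,160,8
a=cv2.resize(get_image('scene')[y0:y0+75,x0:x0+90],None,fx=k,fy=k,interpolation=2)
cv2.imwrite('pics/c8.png',a)"
```

```text
21.65 [0.4155 0.0267 0.0834] [-0.966  0.259  0.001] [-0.001  0.    -1.   ] [ 0.4  0.8 -5.3] 0.01596883283871205
```

View pics/c8.png

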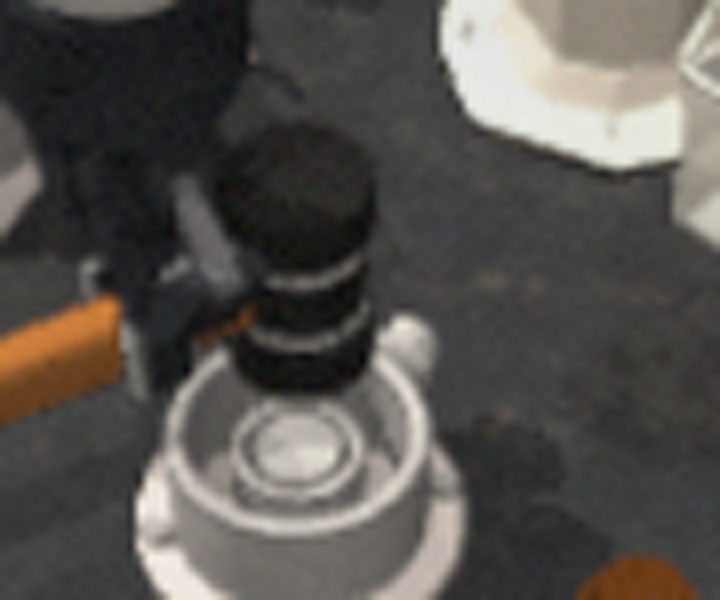

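The pin is now level inside its collar at about (300,447) in the crop, and the mallet is clear of it. Returning the mallet to where it stood.

Request:
drive_tool(
  offset=[
    [0,0,-0.2],
    [-0.2,-0.5,0],
    [-0.3,-0.7,0],
    [-0.4,-0.8,0],
    [-0.4,-0.8,0],
    [-0.4,-0.8,0],
    [-0.4,-0.8,0],
    [-0.3,-0.7,0],
    [-0.19,-0.48,0],
    [0,0,0],
  ],
  turn=[
    [0,0,0],
    [0,0,0],
    [0,0,0],
    [0,0,0],
    [0,0,0],
    [0,0,0],
    [0,0,0],
    [0,0,0],
    [0,0,0],
    [0,0,0],
  ],
  hand=[0,0,0,0,0,0,0,0,0,0],
)

```text
time_s: 22.95
position: [0.4584, -0.2166, 0.0917]
tool_rot: [[-0.966, 0.26, -0.0], [0.26, 0.966, 0.0], [0.001, 0.0, -1.0]]
ft_force: [0.1, -0.3, -4.6]
grip_width: 0.0162
gripper_force: 117.9
```

Request:
drive_tool(
  offset=[
    [0,0,0.3],
    [0,0,0.5],
    [0,0,0.5],
    [0,0,0.5],
    [0,0,0.3],
    [0,0,0.2],
    [0,0,0.15],
    [0,0,0],
    [0,0,0],
    [0,0,0],
  ],
  turn=[
    [0,0,0],
    [0,0,0],
    [0,0,0],
    [0,0,0],
    [0,0,0],
    [0,0,0],
    [0,0,0],
    [0,0,0],
    [0,0,0],
    [0,0,0],
  ],
  hand=[0,0,0,0,0,0,0,0,0,0],
)

```text
time_s: 24.2
position: [0.4587, -0.216, -0.0057]
tool_rot: [[-0.966, 0.259, 0.001], [0.259, 0.966, -0.0], [-0.001, -0.0, -1.0]]
ft_force: [-0.2, 0.3, -4.1]
grip_width: 0.0162
gripper_force: 117.8
```

Request:
drive_tool(
  offset=[
    [0,0,0.1],
    [0,0,0.1],
    [0,0,0],
    [0,0,0],
    [0,0,0],
    [0,0,0],
    [0,0,0],
    [0,0,0],
    [0,0,0],
    [0,0,0],
  ],
  turn=[
    [0,0,0],
    [0,0,0],
    [0,0,0],
    [0,0,0],
    [0,0,0],
    [0,0,0],
    [0,0,0],
    [0,0,0],
    [0,0,0],
    [0,0,0],
  ],
  hand=[0,0,0,0,0,0,0,0,0,0],
)

```text
time_s: 25.45
position: [0.4585, -0.2159, -0.0141]
tool_rot: [[-0.966, 0.259, -0.0], [0.259, 0.966, 0.0], [0.0, 0.0, -1.0]]
ft_force: [0.7, 0.2, -4.3]
grip_width: 0.0163
gripper_force: 117.8
```

Still hanging, so down another 1.6 mm.

Request:
drive_tool(
  offset=[
    [0,0,0.04],
    [0,0,0],
    [0,0,0],
    [0,0,0],
    [0,0,0],
    [0,0,0],
    [0,0,0],
    [0,0,0],
    [0,0,0],
    [0,0,0],
  ],
  turn=[
    [0,0,0],
    [0,0,0],
    [0,0,0],
    [0,0,0],
    [0,0,0],
    [0,0,0],
    [0,0,0],
    [0,0,0],
    [0,0,0],
    [0,0,0],
  ],
  hand=[0,0,0,0,0,0,0,0,0,0],
)

```text
time_s: 26.7
position: [0.4585, -0.2159, -0.0153]
tool_rot: [[-0.966, 0.259, 0.0], [0.259, 0.966, -0.0], [-0.0, -0.0, -1.0]]
ft_force: [-2.8, 0.4, 5.7]
grip_width: 0.0161
gripper_force: 119.1
```

Seated. Releasing.

Request:
drive_tool(
  offset=[
    [0,0,0],
    [0,0,0],
    [0,0,0],
    [0,0,0],
    [0,0,0],
    [0,0,0],
    [0,0,0],
    [0,0,0],
    [0,0,0],
    [0,0,0],
  ],
  turn=[
    [0,0,0],
    [0,0,0],
    [0,0,0],
    [0,0,0],
    [0,0,0],
    [0,0,0],
    [0,0,0],
    [0,0,0],
    [0,0,0],
    [0,0,0],
  ],
  hand=[0.2,0.3,0.4,0.6,0.8,1,1,1,1,1],
  newtons=20,
)

```text
time_s: 27.95
position: [0.4585, -0.2159, -0.0157]
tool_rot: [[-0.966, 0.259, 0.0], [0.259, 0.966, 0.0], [-0.0, 0.0, -1.0]]
ft_force: [-0.7, 0.3, 0.1]
grip_width: 0.0855
gripper_force: 0.0
```

Request:
drive_tool(
  offset=[
    [0,0,-0.2],
    [0,0,-0.4],
    [0,0,-0.6],
    [0,0,-0.8],
    [0,0,-0.8],
    [0,0,-0.8],
    [0,0,-0.8],
    [0,0,0],
    [0,0,0],
    [0,0,0],
  ],
  turn=[
    [0,0,0],
    [0,0,0],
    [0,0,0],
    [0,0,0],
    [0,0,0],
    [0,0,0],
    [0,0,0],
    [0,0,0],
    [0,0,0],
    [0,0,0],
  ],
  hand=[1,1,1,1,1,1,1,1,1,1],
)

```text
time_s: 29.2
position: [0.4581, -0.2155, 0.1594]
tool_rot: [[-0.966, 0.259, -0.002], [0.259, 0.966, 0.001], [0.002, 0.001, -1.0]]
ft_force: [0.8, 0.6, -0.1]
grip_width: 0.0854
gripper_force: 0.0
```

```bash
python3 - <<'E'
from h import *
a=get_image('scene').astype(int); b=cv2.imread('pics/scene0.png').astype(int)
# handle orange pixels: compare with the start picture
for n,i in(("start",b),("now",a)):
    c=i[255:300,340:395];m=(c[...,2]>c[...,0]+50)&(c[...,2]>90);y,x=np.nonzero(m);print(n,m.sum(),x.mean()+340,y.mean()+255,np.polyfit(x,y,1)[0])
    h=i[235:290,380:420].sum(2)<90;y,x=np.nonzero(h);print(" head",h.sum(),x.mean()+380,y.mean()+235)
E
python3 d.py
```

```text
start 473 370.5729386892178 276.5010570824524 -0.46576292032672995
 head 156 399.1794871794872 269.64102564102564
now 484 370.448347107438 276.5 -0.488518921890352
 head 211 400.3127962085308 260.90047393364927
29.25 [ 0.4581 -0.2156  0.1595] [-0.966  0.259  0.002] [-0.001  0.001 -1.   ] [ 0.8  0.1 -0.5] 0.08524984260407999
```

The mallet stands as it did at the start (handle at the same pixels), and the gripper is clear. Handing in.

```bash
python3 -c "
from h import *
print(env.close_job())"
```

```text
the job is handed in; nothing more can be done
None
```

The job is handed in, and no verdict came back: the round pin was struck and last seen level with its collar, no cartridge, square-pin or bystander reading was available, and the mallet was released where it first stood, with its handle at the same pixels as at the start.

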